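# Load a bulk sample box on its side into the gamma counter

## Robot

A 7-joint arm with a two-finger parallel gripper is mounted at the origin on the work surface. World frame = base frame: x ahead of the robot, y to its left, z up, the work surface at z = 0. Lengths are in mm, angles in rad, forces in N, time in s.
With the tool pointing down it reaches from about 425 to 800 mm from the base axis. Payload 8.3 kg.
Tool frame: the origin (TCP) lies between the finger pads; the fingertips stand 19 mm ahead of it and the grasp point (between the pads) is the TCP; z points along the fingers, x is the direction in which the jaws open and shut, and the axes are right-handed (so a half turn about z gives the same grasp; the last joint's range is limited). The gripper opens to 85 mm and grips with 20 to 120 N. Pads are 22 mm wide; open, the fingers measure 114 mm over their backs; the gripper's body (76 mm by 85 mm) begins 54 mm behind the grasp point. The pads swing forward as they close: fully open they stand 13 mm farther back than shut.
Start: joints at [-1.326, 0.383, 0.016, 1.37, -0.006, 1.388, -0.046], TCP at [189.301, 595.625, 250.279] pointing down, gripper open.
Joint ranges: [-2.95, 2.95], [-0.25, 2.06], [-1.52, 1.56], [0.18, 2.33], [-1.44, 4.58], [0.02, 2.06], [-3.01, 3.01]. Speed limits (rad/s): [2.39, 2.39, 3.01, 3.01, 3.14, 3.14, 3.14].

## Interface

Orientations are given as a rotation vector (axis times angle).
In Python, from bench import * gives the robot as it stands.
- The arm moves only by the tool apply_moves, never from a script. Its argument "increments" is a list of rows, each an object with "offset": the shift along the tool's x, y, z in cm, a list of three; "twist": the turn, a rotation vector about the tool's x, y, z in degrees, a list of three. A call has 1 to 8 rows; each row shifts and turns the commanded pose from where the row before left it, along the tool's axes as they then stand; what a row does not reach is not made up. A row lasts 1/10 s, in which the tool goes at most 50 mm and 8.59 degrees, less where a joint would pass 70% of its speed; a pose out of reach is approached as far as the arm can. A call with a gripper value outside its range is refused whole. "gripper" is the finger opening in cm, from 0 to 8.54, set as the call begins (left out, the last holds). The fingers move at their own pace and stop on an object; "grip_force" is the grip in N (left out, the last holds). Time passes only in rows, so rows that do not move let the fingers close. It gives the time, the measured TCP pose, the force and the opening at its end, in the units of the state.
- sense(): the state, without advancing time (a new reading comes with each control period).
- snapshot(name): name is "scene" or "top" or "wrist"; returns the picture (384x512x3 uint8, red, green, blue); there is no depth.
- camera_params(name): a dict with "camera_matrix" (3x3 intrinsics, pixels), "cam_to_world" (4x4, takes a point from camera to world coordinates); the wrist camera has in their place "T_tool_cam" (4x4, takes a point from camera to tool coordinates, whose origin is the TCP and whose axes are the tool frame's). Camera axes: x right, y down, z forward; pixel columns grow to the right and rows downward; lengths in mm; the calibration is good to about 2 mm. The wrist camera is an equidistant fisheye: a pixel r from the principal point sees the ray r / f radians off the axis. A picture is of the moment at which its call begins: read the wrist's pose just before it. camera_params takes no time and is no camera call.
- sign_off(): hands the job in, once; it reports no verdict.
The state is a dict: "time": time; "joint_pos": joint angles; "dq": joint speeds; "tau": joint torques, N m; "tcp_pos": TCP position; "eef_rot": TCP orientation; "contact_force": force on the tool from outside, world axes, zero at the start; "ft_torque": the same for the moment, N m; "width": finger opening in mm.
Only numpy, scipy, OpenCV 4.12 (cv2) and the standard library are available. Lean on these libraries where they do the work, as an engineer would, in place of code of your own. Each camera call takes 0.05 s, during which the arm holds its last target.

## Task

Load the sealed sample box into the gamma counter: slide it upright across the bench until its foot meets the edge of the loading platform squarely, push high so that it tips over that edge and lies on its side on the platform, then slide it in and press it home for a moment, with about 12 N on the guard, so that its lid beds flush and square against the black guard frame, about in the middle. It is too bulky to grip, so push it gently all the way, and never load the guard with more than 18 N, as the detector behind it is delicate; leave the jar, the ring and the survey meter where they are.

Things in the scene. Friction and masses are not known exactly. Their poses are not given: they have to be found in the camera images.
- box: sealed grey plastic sample box with lid, 0.5 to 0.9 kg, evenly filled: 150 mm wide (its x), 100 deep (y), 140 tall (z). Origin at the centre of its underside (foot), z towards the lid. Starts upright on the bench (z = 0), its origin 90 to 130 mm before the platform's edge, up to 0.2 rad off square, +y side facing the platform. Pushed above half its height it may tip before it slides (friction 0.5 to 0.7)
- lid (a point): centre of the outer face of the box's lid, 140 mm from the foot along the box's z; the axes are the box's own
- lid_left (a point): point on the lid's outer face 65 mm from its centre towards the box's -x
- lid_right (a point): point on the lid's outer face 65 mm from its centre towards the box's +x
- platform: fixed loading platform, a white plastic plate on a dark base: 220 mm wide (its x), 165 mm long (its y), top 20 mm above the bench. Origin at the centre of its underside, on the bench. The box is loaded along its +y; the near edge, which stops the foot of the box, is at y = -82.5 mm, and the guard's face at y = +82.5 mm
- step (a point): middle of the platform's near top edge, 20 mm above the bench; axes as the platform's
- guard_face (a point): point on the face of the guard that the lid must meet: middle of the platform's width, 50 mm above its top; axes as the platform's
- guard: rigid fixed black frame across the far end of the platform, 170 mm wide, from its top to 120 mm above it, 8 mm thick, with an 84 mm square window; origin as the platform's. Behind it lies the detector with its cooler, up to 0.20 m high, 0.34 m long along the platform's +y. Sliding the box takes 3 to 6 N; of a 12 N push on the seated box 7 to 12 N reach the guard
- jar: bystander: closed sample jar 68 mm in diameter, 75 mm tall, standing; origin at the centre of its underside
- ring: bystander: black sample ring 90 mm in diameter, 32 mm tall, lying flat; origin at the centre of its underside
- meter: bystander: survey meter, grey case 70 x 130 x 50 mm with a black carrying handle up to 81 mm; origin at the centre of its underside
Not all that is in view belongs to the job. Several things have the shape of the box; the one meant has the colours described above.

How it is judged:
By the outcome, as a careful person would: the job done as asked, in the order asked, and still so for the second after the job is handed in, with the robot touching nothing.
It also fails if it takes over 70 s, if anything falls off the work surface, if the arm or the gripper's body presses on something with over 40 N, if the wrist force passes 120 N, or if a joint passes its speed limit or range.

## Working session

There is one attempt and no reset: what is moved stays moved. The work goes in short steps, Python scripts to look and compute and a tool call to move; the robot and the scene stay as the last step left them, time stands still between calls to the robot, and variables do not carry over. Pictures are saved under pics/ and viewed, and the job is handed in when it is done.

Besides the shell and the picture viewer there is one more tool, called after "Call:" as a command line: name --argument value ..., lists and objects as JSON in quotes. apply_moves: Moves the arm, as the interface text tells. Its arguments: {"type":"object","properties":{"increments":{"type":"array","items":{"type":"object","properties":{"offset":{"type":"array","items":{"type":"number"}},"twist":{"type":"array","items":{"type":"number"}}}}},"gripper":{"type":"number"},"grip_force":{"type":"number"}},"required":["increments"]}

```bash
ls; mkdir -p pics; python3 - <<'E'
from bench import *
import cv2
print(sense())
for n in ("scene","top","wrist"):
    p=camera_params(n); print(n,{k:(v.tolist() if hasattr(v,'tolist') else v) for k,v in p.items()})
    im=snapshot(n); cv2.imwrite(f"pics/{n}0.png",im[:,:,::-1])
E
```

```text
pics
{'time': 0.0, 'joint_pos': array([-1.32588412,  0.38424546,  0.01635764,  1.3711753 , -0.00631157,
        1.38819636, -0.04652323]), 'dq': array([ 0.00091446,  0.00038516, -0.00060495, -0.00030694,  0.00156231,
       -0.00083923, -0.00137578]), 'tau': array([ 2.73981959e-04, -6.27604723e+01,  8.44178516e-01, -3.71826088e+01,
        1.62990089e-02,  1.44177309e-02,  3.20170770e-06]), 'tcp_pos': array([189.1684386 , 595.18763514, 249.26457338]), 'eef_rot': array([ 2.53472464e+00,  1.85400780e+00, -2.48620575e-03]), 'contact_force': array([0.05110571, 0.58867604, 0.68721983]), 'ft_torque': array([-0.04842795, -0.00324751, -0.02473763]), 'width': 85.04348195842492}
scene {'camera_matrix': [[398.44502895528865, 0.0, 260.8233563071309], [0.0, 398.44502895528865, 196.30878110359598], [0.0, 0.0, 1.0]], 'cam_to_world': [[-0.39596249184179544, 0.769888385364831, -0.5004853435763821, 1143.5482917200434], [0.9181845206091507, 0.32466013599600996, -0.22700877121555463, 192.67559981335495], [-0.012283776625279668, -0.5494248539840417, -0.8354528344894369, 1089.9669773253124], [0.0, 0.0, 0.
[... 177 characters left out ...]
76812, -0.9900440596787011, 0.13988702283409515, 387.5105094000451], [-0.9998670754929458, -0.01612681142869254, -0.002399437085507857, -77.15663966795266], [0.00463148007164647, -0.1398309187842943, -0.9901645638702115, 1244.6205625733087], [0.0, 0.0, 0.0, 1.0]]}
wrist {'camera_matrix': [[297.3186396354542, 0.0, 254.89460235548384], [0.0, 297.3186396354542, 186.03500897598465], [0.0, 0.0, 1.0]], 'T_tool_cam': [[0.9999992701914702, -0.0006999950638141817, -0.0009846945905467373, 0.3662843202839605], [0.000979673338547082, 0.9467900622076366, 0.32185030424874234, -83.66415515272368], [0.0007070054283781459, -0.32185103403868215, 0.9467900569986748, -123.53410246110074], [0.0, 0.0, 0.0, 1.0]]}
```

View pics/scene0.png

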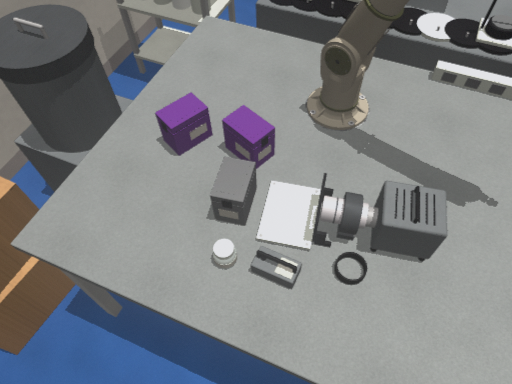

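View pics/top0.png

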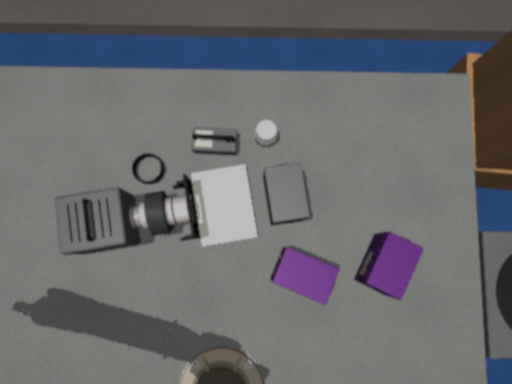

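View pics/wrist0.png

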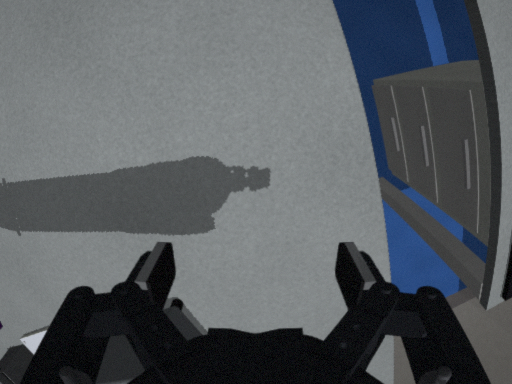

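The job's box is the grey one, at top (287,193) and scene (234,190). It could be confused with the two purple boxes at top (306,274) and (390,265), which have the wrong colour, and with the dark grey detector cooler at top (92,220), which is behind the guard. The platform is the white plate at top (224,205). The jar, meter and ring are at top (266,131), (215,141) and (149,169). Next I'll take close crops.

```bash
cat > h.py <<'E'
import numpy as np, cv2
from scipy.spatial.transform import Rotation as R
from bench import *
def P(n):
    p=camera_params(n); return np.array(p["camera_matrix"]),np.array(p["cam_to_world"])
def ray(n,px):
    K,T=P(n); d=np.linalg.inv(K)@[px[0],px[1],1]; return T[:3,3],T[:3,:3]@d
def onz(n,px,z):
    o,d=ray(n,px); return o+d*(z-o[2])/d[2]
def proj(n,w):
    K,T=P(n); c=T[:3,:3].T@(np.array(w,float)-T[:3,3]); q=K@c; return q[:2]/q[2]
def tri(pxs):
    A=np.zeros((3,3));b=np.zeros(3)
    for n,px in pxs:
        o,d=ray(n,px);d=d/np.linalg.norm(d);M=np.eye(3)-np.outer(d,d);A+=M;b+=M@o
    x=np.linalg.solve(A,b)
    res=[np.linalg.norm((np.eye(3)-np.outer(d/np.linalg.norm(d),d/np.linalg.norm(d)))@(x-o)) for o,d in (ray(n,p) for n,p in pxs)]
    return x,res
E
python3 - <<'E'
import sys; sys.path.insert(0,'.')
import cv2,numpy as np
a=cv2.imread('pics/top0.png')[110:260,120:345]; b=cv2.imread('pics/scene0.png')[130:290,190:390]
cv2.imwrite('pics/ct.png',cv2.resize(a,None,fx=3.5,fy=3.5,interpolation=cv2.INTER_CUBIC))
cv2.imwrite('pics/cs.png',cv2.resize(b,None,fx=3.5,fy=3.5,interpolation=cv2.INTER_CUBIC))
for n in('top0','scene0'):
    im=cv2.imread(f'pics/{n}.png'); hsv=cv2.cvtColor(im,cv2.COLOR_BGR2HSV)
    m=((hsv[...,2]>175)&(hsv[...,1]<50)).astype('u1'.replace('u1','uint8'))
    cs,_=cv2.findContours(m,0,2); 
    for c in sorted(cs,key=cv2.contourArea)[-3:]:
        print(n,cv2.contourArea(c),cv2.approxPolyDP(c,4,True)[:,0].tolist())
E
```

```text
top0 161.0 [[183, 201], [174, 203], [176, 217], [186, 216]]
top0 243.0 [[263, 121], [257, 132], [268, 138], [275, 127]]
top0 3353.0 [[244, 165], [192, 174], [201, 179], [208, 222], [203, 245], [256, 235]]
scene0 527.5 [[436, 66], [511, 85], [508, 77], [442, 61]]
scene0 601.5 [[418, 19], [426, 34], [449, 38], [443, 27], [454, 18], [428, 13]]
scene0 2757.0 [[271, 180], [256, 237], [309, 248], [310, 240], [303, 238], [311, 195], [320, 189]]
```

View pics/ct.png

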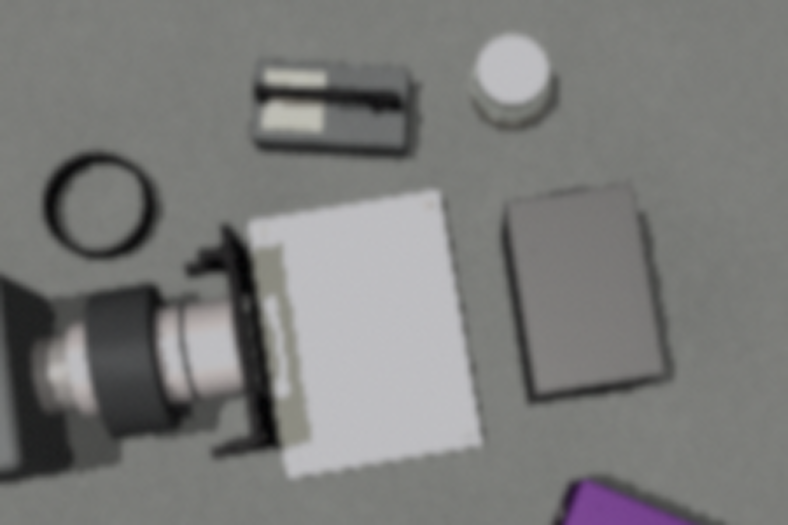

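View pics/cs.png

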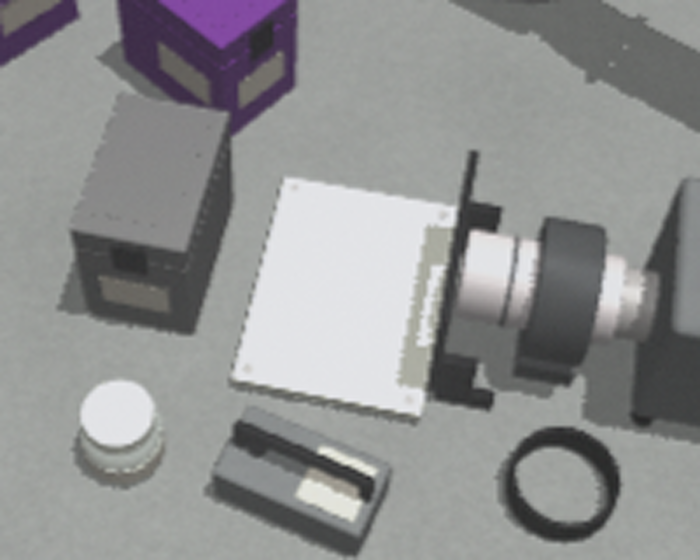

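```bash
python3 - <<'E'
from h import *
np.set_printoptions(precision=1,suppress=True)
def cv_(ps,o): return [(np.array(p)/3.5+o) for p in ps]
T=cv_([(505,200),(632,186),(670,374),(530,391),(440,190),(482,445),(247,222),(290,478)],(120,110))
S=cv_([(183,250),(73,232),(118,94),(230,114),(233,382),(282,178)],(190,130))
names=['A+x+y','B+x-y','C-x-y','D-x+y','PN+x','PN-x']
for i,n in enumerate(names):
    x,r=tri([('top',T[i]),('scene',S[i])]); h=140 if i<4 else 20
    print(n,x,np.array(r),'top@h',onz('top',T[i],h),'scene@h',onz('scene',S[i],h))
for t in T[6:]: print(onz('top',t,20))
print(proj('top',[189,595,250]),proj('scene',[189,595,250]))
# bystanders, purple
for nm,px,z in [('purple1',(306,274),140),('purple2',(392,265),140),('cooler end',(57,220),150)]: print(nm,onz('top',px,z))
# jar etc
for nm,px,z in [('jar',(266,130),75),('meter',(215,141),50),('ring',(149,169),16)]: print(nm,onz('top',px,z))
E
```

```text
A+x+y [ 611.1 -107.4  140.2] [0.6 0.6] top@h [ 611.3 -107.9  140. ] scene@h [ 610.8 -107.   140. ]
B+x-y [ 625.  -204.   129.7] [2.7 2.7] top@h [ 623.9 -205.3  140. ] scene@h [ 629.9 -197.1  140. ]
C-x-y [ 479.9 -233.4  130.4] [2. 2.] top@h [ 479.8 -233.9  140. ] scene@h [ 486.  -227.1  140. ]
D-x+y [ 465.7 -129.   136.3] [0.3 0.3] top@h [ 465.3 -128.5  140. ] scene@h [ 468.4 -128.   140. ]
PN+x [644.8 -53.5   9.5] [2.4 2.4] top@h [643.4 -55.9  20. ] scene@h [648.9 -48.9  20. ]
PN-x [428.6 -94.8  11.7] [0. 0.] top@h [428.4 -94.7  20. ] scene@h [434.1 -92.6  20. ]
[613.1 107.   20. ]
[398.7  63.6  20. ]
[-45.1 334.6] [538.3 144. ]
purple1 [ 331.4 -219.3  140. ]
purple2 [ 357.8 -443.   140. ]
cooler end [460.2 430.5 150. ]
jar [ 733.4 -113.4   75. ]
meter [705.   34.6  50. ]
ring [625.2 231.7  16. ]
```

The grey box's lid spans top (264,167), (301,163), (311,217), (271,221). The platform's near edge runs from (246,164) to (258,237). That puts the box centre near (546,-167), about 94 mm before the edge and about 10 mm off the centreline towards -x. The box yaw is about 0.16 and the platform yaw about 0.187. I'll start by raising the arm and turning the jaw axis parallel to the platform's edge.

Call:
apply_moves --increments '[{"offset":[0,0,-1.3],"twist":[0,0,7.7]},{"offset":[0,0,-1.3],"twist":[0,0,7.7]},{"offset":[0,0,-1.3],"twist":[0,0,7.7]},{"offset":[0,0,-1.3],"twist":[0,0,7.7]},{"offset":[0,0,-1.3],"twist":[0,0,7.7]},{"offset":[0,0,-1.3],"twist":[0,0,7.7]},{"offset":[0,0,-1.3],"twist":[0,0,7.7]},{"offset":[0,0,-1.3],"twist":[0,0,7.7]}]'

```text
time: 0.95
tcp_pos: [189.2, 595.5, 354.4]
eef_rot: [3.128, 0.286, -0.001]
contact_force: [0.5, 0.2, 0.2]
width: 85.2
```

Call:
apply_moves --increments '[{"offset":[1.6,4.1,0]},{"offset":[1.6,4.1,0]},{"offset":[1.6,4.1,0]},{"offset":[1.6,4.1,0]},{"offset":[1.6,4.1,0]},{"offset":[1.6,4.1,0]},{"offset":[1.6,4.1,0]}]'

```text
schema error: expected keys offset, twist
```

Call:
apply_moves --increments '[{"offset":[1.6,4.1,0]},{"offset":[1.6,4.1,0]},{"offset":[1.6,4.1,0]},{"offset":[1.6,4.1,0]},{"offset":[1.6,4.1,0]},{"offset":[1.6,4.1,0]},{"offset":[1.6,4.1,0]}]'

```text
schema error: expected keys offset, twist
```

Call:
apply_moves --increments '[{"offset":[1.6,4.1,0],"twist":[0,0,0]},{"offset":[1.6,4.1,0],"twist":[0,0,0]},{"offset":[1.6,4.1,0],"twist":[0,0,0]},{"offset":[1.6,4.1,0],"twist":[0,0,0]},{"offset":[1.6,4.1,0],"twist":[0,0,0]},{"offset":[1.6,4.1,0],"twist":[0,0,0]},{"offset":[1.6,4.1,0],"twist":[0,0,0]}]'

```text
time: 1.65
tcp_pos: [353.5, 332.8, 354.1]
eef_rot: [-3.128, -0.295, 0.001]
contact_force: [1.1, 0.3, 0.1]
width: 85.3
```

Call:
apply_moves --increments '[{"offset":[1.6,4.1,0],"twist":[0,0,0]},{"offset":[1.6,4.1,0],"twist":[0,0,0]},{"offset":[1.6,4.1,0],"twist":[0,0,0]},{"offset":[1.6,4.1,0],"twist":[0,0,0]},{"offset":[1.6,4.1,0],"twist":[0,0,0]},{"offset":[1.6,4.1,0],"twist":[0,0,0]},{"offset":[1.6,4.1,0],"twist":[0,0,0]}]'

```text
time: 2.35
tcp_pos: [517.1, 72.0, 354.3]
eef_rot: [-3.127, -0.295, -0.0]
contact_force: [1.0, 0.7, 0.5]
width: 85.3
```

Call:
apply_moves --increments '[{"offset":[0,4.1,0],"twist":[0,0,0]},{"offset":[0,4.1,0],"twist":[0,0,0]},{"offset":[0,4.1,0],"twist":[0,0,0]},{"offset":[0,4.1,0],"twist":[0,0,0]}]'

```text
time: 2.75
tcp_pos: [547.2, -89.0, 354.2]
eef_rot: [-3.127, -0.295, 0.0]
contact_force: [1.3, 0.2, -0.5]
width: 85.5
```

```bash
cat >> h.py <<'E'
def wsnap(name):
    s=sense(); im=snapshot("wrist"); cv2.imwrite(f"pics/{name}.png",im[:,:,::-1])
    np.savez(f"pics/{name}.npz",p=s["tcp_pos"],r=s["eef_rot"]); return s
def wT(name):
    d=np.load(f"pics/{name}.npz"); T=np.eye(4); T[:3,:3]=R.from_rotvec(d["r"]).as_matrix(); T[:3,3]=d["p"]
    return T@np.array(camera_params("wrist")["T_tool_cam"])
def wray(name,px):
    K=np.array(camera_params("wrist")["camera_matrix"]); T=wT(name)
    v=(np.array(px)-K[:2,2])/K[0,0]; r=np.linalg.norm(v); d=np.array([*(v/r*np.sin(r)),np.cos(r)]) if r>0 else np.array([0,0,1.])
    return T[:3,3],T[:3,:3]@d
def wonz(name,px,z):
    o,d=wray(name,px); return o+d*(z-o[2])/d[2]
def wproj(name,w):
    K=np.array(camera_params("wrist")["camera_matrix"]); T=wT(name)
    c=T[:3,:3].T@(np.array(w,float)-T[:3,3]); a=np.arctan2(np.hypot(c[0],c[1]),c[2]); return K[:2,2]+K[0,0]*a*c[:2]/np.hypot(c[0],c[1])
E
python3 - <<'E'
from h import *
s=wsnap('w1'); print(s['tcp_pos'],s['contact_force'])
E
```

```text
[547.19715175 -89.02813862 354.17561504] [ 1.3169473   0.22017654 -0.53143717]
```

View pics/w1.png

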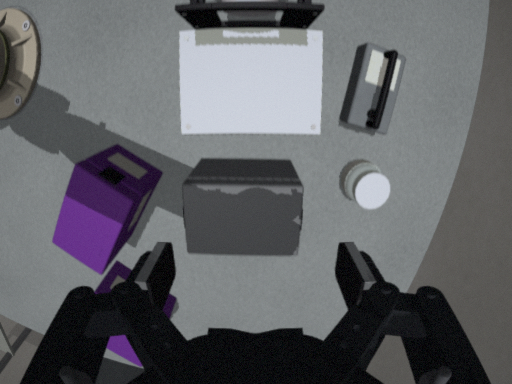

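```bash
python3 - <<'E'
from h import *
np.set_printoptions(precision=1,suppress=True)
im=cv2.imread('pics/w1.png')[20:270,150:350]; cv2.imwrite('pics/c1.png',cv2.resize(im,None,fx=2.4*1.3,fy=2.4,interpolation=cv2.INTER_CUBIC) if 0 else cv2.resize(im,None,fx=2.4,fy=2.4,interpolation=cv2.INTER_CUBIC))
for n,px,z in [('PN-',(180,133),20),('PN+',(322.5,133),20),('PF-',(180,30),20),('PF+',(322,30),20),('foot-',(200,159),0),('foot+',(293,160),0)]:
    print(n,wonz('w1',px,z))
E
```

```text
PN- [426.9 -95.3  20. ]
PN+ [647.9 -53.7  20. ]
PF- [400.2  66.2  20. ]
PF+ [613.4 105.5  20. ]
foot- [ 462.1 -137.2    0. ]
foot+ [ 614.7 -110.3    0. ]
```

View pics/c1.png

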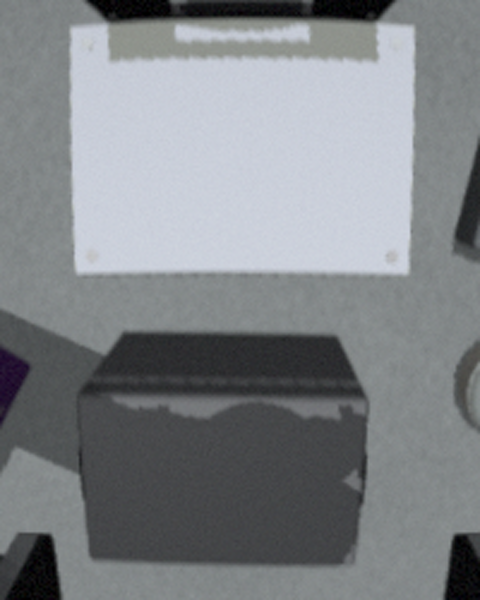

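```bash
python3 - <<'E'
from h import *
np.set_printoptions(precision=2,suppress=True)
f=lambda p:(p[0]/2.4+150,p[1]/2.4+20)
d={}
for n,px,z in [('PN-',(76,273),20),('PN+',(409,273),20),('PF-',(70,25),20),('PF+',(414,25),20),('foot-',(122,333),0),('foot+',(337,335),0),('lf-',(79,394),140),('lf+',(368,396),140),('lb-',(91,558),140),('lb+',(355,563),140)]:
    d[n]=wonz('w1',f(px),z); print(n,d[n])
ang=lambda a,b:np.arctan2(*(d[b]-d[a])[1::-1])
print('yaws',ang('PN-','PN+'),ang('PF-','PF+'),ang('foot-','foot+'),ang('lf-','lf+'),ang('lb-','lb+'))
mid=(d['PN-']+d['PN+'])/2; print('mid',mid, (d['PF-']+d['PF+'])/2)
y=ang('PN-','PN+'); ux=np.array([np.cos(y),np.sin(y),0]);uy=np.array([-ux[1],ux[0],0])
bc=(d['lf-']+d['lf+']+d['lb-']+d['lb+'])/4; print('bc',bc,'lat',(bc-mid)@ux,'along',(bc-mid)@uy)
fc=(d['foot-']+d['foot+'])/2; print('foot lat',(fc-mid)@ux,'along',(fc-mid)@uy)
E
```

```text
PN- [429.78 -96.09  20.  ]
PN+ [644.87 -55.62  20.  ]
PF- [398.99  65.36  20.  ]
PF+ [614.29 105.02  20.  ]
foot- [ 463.42 -136.56    0.  ]
foot+ [ 610.28 -110.41    0.  ]
lf- [ 465.45 -134.11  140.  ]
lf+ [ 609.59 -107.83  140.  ]
lb- [ 481.19 -229.99  140.  ]
lb+ [ 626.91 -204.53  140.  ]
yaws 0.18599907970387958 0.1821799380355703 0.17615739844994832 0.1803735718532344 0.17295381869800003
mid [537.32 -75.86  20.  ] [506.64  85.19  20.  ]
bc [ 545.78 -169.11  140.  ] lat -8.93261813156116 along -93.21360798298231
foot lat -9.27537005450647 along -46.7190207179729
```

Call:
apply_moves --increments '[{"offset":[-0.32,3.8,0],"twist":[0,0,0]},{"offset":[-0.32,3.8,0],"twist":[0,0,0]},{"offset":[-0.32,3.8,0],"twist":[0,0,0]},{"offset":[-0.32,3.8,0],"twist":[0,0,0]},{"offset":[-0.32,3.8,0],"twist":[0,0,0]}]'

```text
time: 3.3
tcp_pos: [567.1, -278.3, 353.9]
eef_rot: [-3.127, -0.296, 0.001]
contact_force: [0.7, -0.3, -0.1]
width: 85.0
```

Call:
apply_moves --increments '[{"offset":[0,0,2],"twist":[7.5,0,0]},{"offset":[0,0,0],"twist":[7.5,0,0]},{"offset":[0,0,0],"twist":[7.5,0,0]},{"offset":[0,0,0],"twist":[7.5,0,0]},{"offset":[0,0,0],"twist":[7.5,0,0]},{"offset":[0,0,0],"twist":[7.5,0,0]}]'

```text
time: 3.9
tcp_pos: [566.7, -273.3, 307.8]
eef_rot: [-2.517, -0.229, 0.146]
contact_force: [0.6, -0.4, -1.8]
width: 85.6
```

Call:
apply_moves --increments '[{"offset":[0,0,0],"twist":[0,0,0]}]'

```text
time: 4.0
tcp_pos: [567.9, -269.0, 305.5]
eef_rot: [-2.506, -0.239, 0.148]
contact_force: [0.7, 0.9, -0.8]
width: 85.3
```

```bash
python3 - <<'E'
from h import *
np.set_printoptions(precision=3,suppress=True)
s=sense();print(s['joint_pos'],s['tcp_pos'],s['eef_rot']);print(R.from_rotvec(s['eef_rot']).as_matrix())
E
```

```text
[ 0.528  0.76   0.159  0.823 -0.524  2.054  0.732] [ 567.872 -269.041  305.519] [-2.506 -0.239  0.148]
[[ 0.977  0.136 -0.161]
 [ 0.205 -0.798  0.567]
 [-0.051 -0.587 -0.808]]
```

Call:
apply_moves --gripper 6.0 --increments '[{"offset":[0.14,2.2,3.03],"twist":[0,0,0]},{"offset":[0.14,2.2,3.03],"twist":[0,0,0]},{"offset":[0.14,2.2,3.03],"twist":[0,0,0]},{"offset":[0.14,2.2,3.03],"twist":[0,0,0]}]'

```text
time: 4.4
tcp_pos: [565.3, -274.4, 158.7]
eef_rot: [-2.521, -0.233, 0.144]
contact_force: [0.7, -0.2, -0.4]
width: 60.3
```

```bash
python3 - <<'E'
from h import *
np.set_printoptions(precision=3,suppress=True)
s=sense();print(s['joint_pos'],s['tcp_pos'],s['eef_rot'],s['width']);print(R.from_rotvec(s['eef_rot']).as_matrix())
E
```

```text
[ 0.51   0.812  0.179  1.055 -0.49   1.791  0.869] [ 565.273 -274.414  158.725] [-2.521 -0.233  0.144] 60.273589631869136
[[ 0.979  0.134 -0.155]
 [ 0.199 -0.807  0.556]
 [-0.05  -0.575 -0.816]]
```

```bash
cat >> h.py <<'E'
YAW=0.186
UX=np.array([np.cos(YAW),np.sin(YAW),0]);UY=np.array([-UX[1],UX[0],0]);MID=np.array([537.3,-75.9,20.])
def Rt(deg,yaw=YAW):
    ux=np.array([np.cos(yaw),np.sin(yaw),0]);uy=np.array([-ux[1],ux[0],0])
    a=np.radians(deg); z=np.sin(a)*uy-np.cos(a)*np.array([0,0,1]); return np.c_[ux,np.cross(z,ux),z]
def st(tgt=None,deg=None):
    s=sense(); M=R.from_rotvec(s["eef_rot"]).as_matrix(); p=s["tcp_pos"]
    q=lambda v:np.round([ (v-MID)@UX,(v-MID)@UY,v[2]],1)
    f=s["contact_force"]; print('t',s['time'],'plat(lat,along,z)',q(p),'tilt',round(np.degrees(np.arccos(-M[2,2])),1),'yawx',round(np.arctan2(M[1,0],M[0,0]),3),'F plat',np.round([f@UX,f@UY,f[2]],1),'j',np.round(s['joint_pos'],2),'w',round(s['width'],1))
    if tgt is not None:
        w=MID+tgt[0]*UX+tgt[1]*UY; w[2]=tgt[2]; print(' off cm',np.round(M.T@(w-p)/10,2))
    if deg is not None: print(' twist',np.round(np.degrees(R.from_matrix(M.T@Rt(deg)).as_rotvec()),1))
    return s,M
E
python3 - <<'E'
from h import *
st((-9,-195,100),45)
E
```

```text
t 4.4 plat(lat,along,z) [  -9.2 -200.3  158.7] tilt 35.3 yawx 0.2 F plat [ 0.6 -0.3 -0.4] j [ 0.51  0.81  0.18  1.05 -0.49  1.79  0.87] w 60.3
 off cm [0.33 2.95 5.1 ]
 twist [ 9.9  2.7 -1.2]
```

Call:
apply_moves --increments '[{"offset":[0.1,1.0,1.7],"twist":[3.3,0.9,-0.4]},{"offset":[0.1,1.0,1.7],"twist":[3.3,0.9,-0.4]},{"offset":[0.1,1.0,1.7],"twist":[3.3,0.9,-0.4]}]'

```text
time: 4.7
tcp_pos: [564.7, -266.0, 100.4]
eef_rot: [-2.346, -0.218, 0.092]
contact_force: [0.2, -0.5, 0.3]
width: 59.9
```

```bash
python3 - <<'E'
from h import *
st((-9,-190,65),45); wsnap('w2')
E
```

```text
t 4.7 plat(lat,along,z) [  -8.2 -191.9  100.4] tilt 45.1 yawx 0.186 F plat [ 0.1 -0.5  0.3] j [ 0.58  0.94  0.13  1.05 -0.59  1.8   0.94] w 59.9
 off cm [-0.08  2.38  2.63]
 twist [-0.1  0.  -0. ]
```

View pics/w2.png

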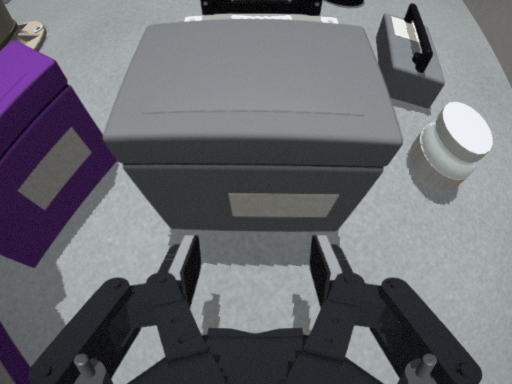

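The picture shows the grey box's rear face ahead at (110–400, 25–230), with the fingers centred on it. The purple box is on the left and the jar is on the right at (460,140); both are clear. I'll lower the tool and make gentle contact.

Call:
apply_moves --increments '[{"offset":[-0.05,1.2,1.3],"twist":[0,0,0]},{"offset":[0,1.2,1.3],"twist":[0,0,0]},{"offset":[0,-0.7,0.7],"twist":[0,0,0]},{"offset":[0,-0.7,0.7],"twist":[0,0,0]}]'

```text
time: 5.15
tcp_pos: [560.5, -243.4, 64.7]
eef_rot: [-2.345, -0.221, 0.094]
contact_force: [0.6, -0.2, 0.8]
width: 60.2
```

```bash
python3 - <<'E'
from h import *
st((-9,-163,65),45)
E
```

```text
t 5.15 plat(lat,along,z) [  -8.1 -169.    64.7] tilt 45.2 yawx 0.188 F plat [ 0.5 -0.3  0.8] j [ 0.57  0.94  0.12  1.13 -0.58  1.72  0.96] w 60.2
 off cm [-0.08 -0.44  0.4 ]
 twist [-0.2  0.2  0. ]
```

Call:
apply_moves --increments '[{"offset":[0,-0.28,0.28],"twist":[0,0,0]},{"offset":[0,-0.21,0.21],"twist":[0,0,0]},{"offset":[0,-0.21,0.21],"twist":[0,0,0]},{"offset":[0,-0.14,0.14],"twist":[0,0,0]}]'

```text
time: 5.55
tcp_pos: [558.6, -233.0, 65.7]
eef_rot: [-2.345, -0.219, 0.092]
contact_force: [1.9, -3.6, 1.3]
width: 60.3
```

Call:
apply_moves --increments '[{"offset":[0,-0.14,0.14],"twist":[0,0,0]},{"offset":[0,-0.14,0.14],"twist":[0,0,0]},{"offset":[0,-0.14,0.14],"twist":[0,0,0]}]'

```text
time: 5.85
tcp_pos: [557.1, -227.2, 65.6]
eef_rot: [-2.344, -0.219, 0.092]
contact_force: [0.9, -5.5, 2.5]
width: 60.2
```

Call:
apply_moves --increments '[{"offset":[0.09,-0.28,0.28],"twist":[0,0,0]},{"offset":[0.09,-0.28,0.28],"twist":[0,0,0]},{"offset":[0.09,-0.28,0.28],"twist":[0,0,0]},{"offset":[0.09,-0.28,0.28],"twist":[0,0,0]}]'

```text
time: 6.25
tcp_pos: [557.2, -211.1, 65.5]
eef_rot: [-2.344, -0.219, 0.094]
contact_force: [-0.6, -5.7, 3.2]
width: 59.7
```

```bash
python3 - <<'E'
from h import *
st(); wsnap('w3'); cv2.imwrite('pics/top3.png',snapshot('top')[:,:,::-1])
a=cv2.imread('pics/top3.png')[110:270,170:345]
cv2.imwrite('pics/ct3.png',cv2.resize(a,None,fx=3.5,fy=3.5,interpolation=cv2.INTER_CUBIC))
E
```

```text
t 6.25 plat(lat,along,z) [  -5.5 -136.5   65.5] tilt 45.2 yawx 0.187 F plat [-1.7 -5.5  3.2] j [ 0.54  0.89  0.1   1.22 -0.59  1.67  0.95] w 59.7
```

View pics/w3.png

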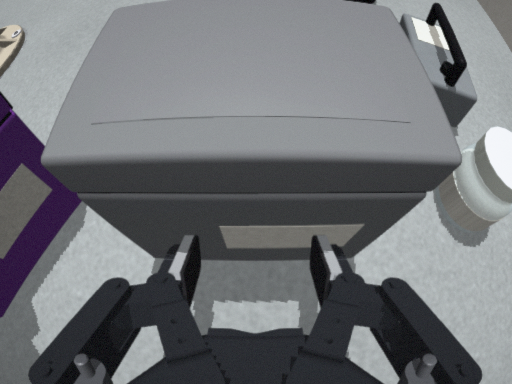

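View pics/ct3.png

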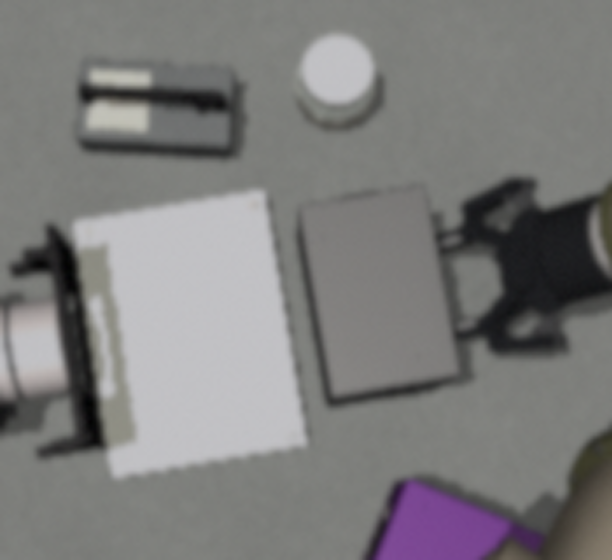

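```bash
python3 - <<'E'
from h import *
L=[onz('top',(np.array(p)/3.5+[170,110]),140) for p in [(300,207),(427,186),(463,376),(330,395)]]
c=sum(L)/4; print('top c',(c-MID)@UX,(c-MID)@UY,[ ((l-MID)@UX,(l-MID)@UY) for l in L])
for p,z in [((47,160),140),((461,160),140),((159,260),0),((340,260),0)]:
    w=wonz('w3',p,z); print('wrist',(w-MID)@UX,(w-MID)@UY)
E
```

```text
top c -8.234106425065114 -70.50514460263824 [(np.float64(65.33932423700324), np.float64(-21.603263792259465)), (np.float64(65.06464611218867), np.float64(-120.46801912971597)), (np.float64(-83.10465385961082), np.float64(-120.61204186119546)), (np.float64(-80.23574218984146), np.float64(-19.33725362738206))]
wrist -76.9489612671259 -119.52146922066264
wrist 64.35017783779254 -119.86804327277885
wrist -77.49098685046641 -121.56294009564044
wrist 56.73687008770642 -121.24979380097206
```

Call:
apply_moves --increments '[{"offset":[0.15,-0.28,0.28],"twist":[0,0,0]},{"offset":[0.15,-0.28,0.28],"twist":[0,0,0]},{"offset":[0.15,-0.28,0.28],"twist":[0,0,0]},{"offset":[0.15,-0.28,0.28],"twist":[0,0,0]}]'

```text
time: 6.75
tcp_pos: [560.1, -194.2, 65.4]
eef_rot: [-2.344, -0.219, 0.094]
contact_force: [-1.0, -5.2, 2.2]
width: 60.2
```

```bash
cat >> h.py <<'E'
def topbox(name,z=140):
    im=snapshot('top')[:,:,::-1]; cv2.imwrite(f'pics/{name}.png',im)
    a=im[110:270,170:345]; cv2.imwrite(f'pics/c{name}.png',cv2.resize(a,None,fx=3.5,fy=3.5,interpolation=cv2.INTER_CUBIC))
E
python3 - <<'E'
from h import *
st(); wsnap('w4'); topbox('t4')
E
```

```text
t 6.75 plat(lat,along,z) [   0.5 -120.5   65.4] tilt 45.2 yawx 0.187 F plat [-1.9 -4.9  2.2] j [ 0.52  0.87  0.1   1.25 -0.6   1.65  0.94] w 60.2
```

View pics/w4.png

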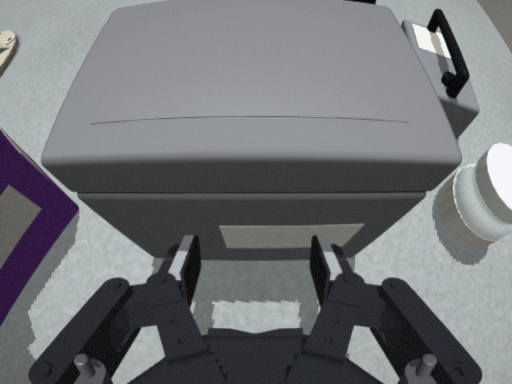

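View pics/ct4.png

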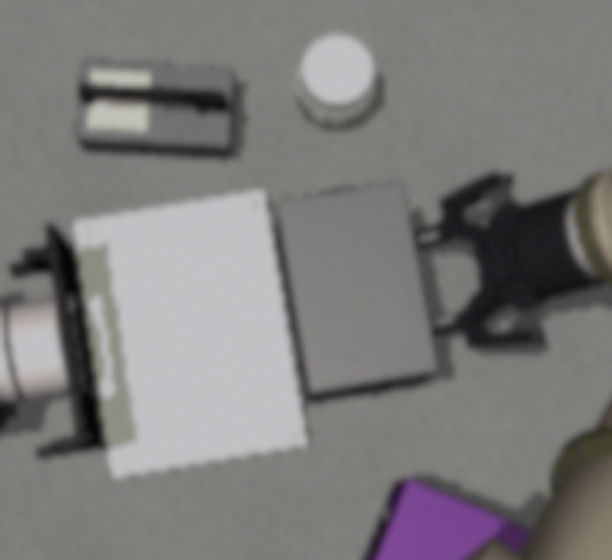

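The box is being carried with the fingers without slipping; its pixels in the wrist view haven't changed. The lateral offset is now about 0. I'll push it the last 4–5 mm to the edge.

Call:
apply_moves --increments '[{"offset":[0.05,-0.14,0.14],"twist":[0,0,0]},{"offset":[0.03,-0.14,0.14],"twist":[0,0,0]}]'

```text
time: 7.05
tcp_pos: [560.4, -190.1, 65.4]
eef_rot: [-2.344, -0.219, 0.093]
contact_force: [0.7, -4.8, 1.7]
width: 59.9
```

Call:
apply_moves --increments '[{"offset":[0,-0.1,0.1],"twist":[0,0,0]}]'

```text
time: 7.15
tcp_pos: [560.2, -188.8, 65.4]
eef_rot: [-2.344, -0.219, 0.093]
contact_force: [-1.1, -10.7, 3.3]
width: 60.4
```

Call:
apply_moves --increments '[{"offset":[0,-0.1,0.1],"twist":[0,0,0]}]'

```text
time: 7.25
tcp_pos: [560.0, -188.7, 65.4]
eef_rot: [-2.346, -0.217, 0.092]
contact_force: [1.0, -12.5, 3.9]
width: 60.1
```

```bash
python3 - <<'E'
from h import *
st((0,-130,130),45); wsnap('w5'); topbox('t5'); cv2.imwrite('pics/s5.png',cv2.resize(snapshot('scene')[120:270,160:360,::-1],None,fx=3.5,fy=3.5,interpolation=cv2.INTER_CUBIC))
E
```

```text
t 7.25 plat(lat,along,z) [   1.5 -115.    65.4] tilt 45.1 yawx 0.185 F plat [ -1.3 -12.5   3.9] j [ 0.51  0.86  0.1   1.26 -0.6   1.64  0.94] w 60.1
 off cm [-0.16 -3.52 -5.62]
 twist [-0.1  0.  -0.1]
```

View pics/ct5.png

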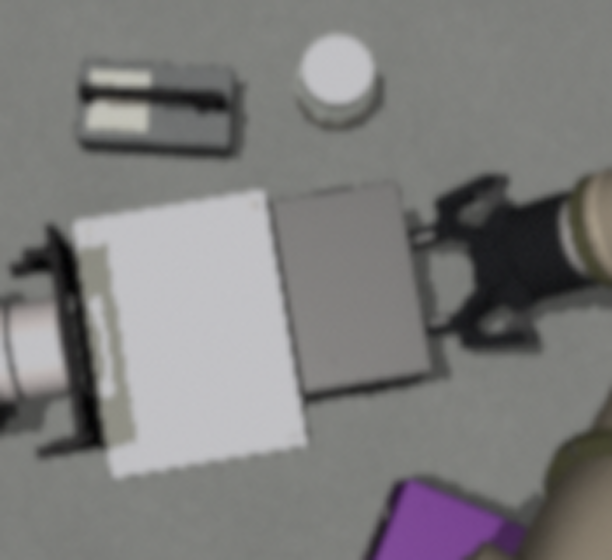

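View pics/s5.png

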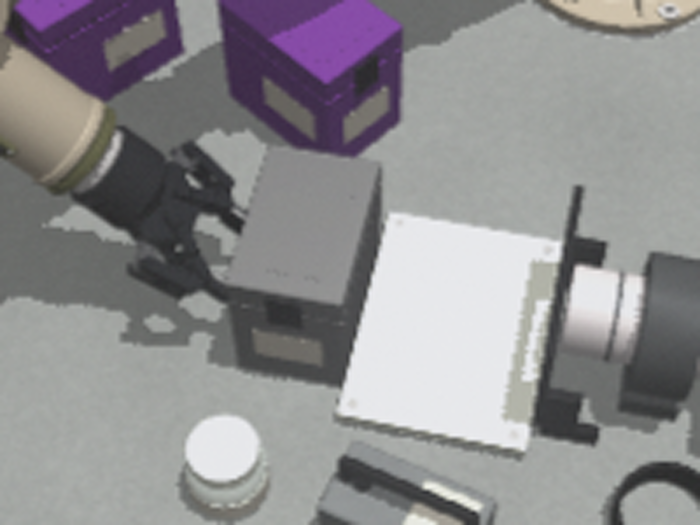

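Call:
apply_moves --increments '[{"offset":[0,0.7,-0.7],"twist":[0,0,0]},{"offset":[0,0.35,-0.35],"twist":[0,0,0]},{"offset":[-0.05,-1.6,-1.6],"twist":[0,0,0]},{"offset":[-0.05,-1.6,-1.6],"twist":[0,0,0]},{"offset":[0,-1.5,-1.5],"twist":[0,0,0]},{"offset":[0,0,0],"twist":[0,0,0]}]'

```text
time: 8.0
tcp_pos: [563.9, -202.1, 137.6]
eef_rot: [-2.347, -0.224, 0.086]
contact_force: [-0.0, -0.6, 0.2]
width: 59.7
```

```bash
python3 - <<'E'
from h import *
st((0,-118,131),45); wsnap('w6')
for p,z in [((47,160),140),((461,160),140)]:
    w=wonz('w5',p,z); print('wrist',(w-MID)@UX,(w-MID)@UY)
E
```

```text
t 8.0 plat(lat,along,z) [   2.8 -129.   137.6] tilt 45.0 yawx 0.188 F plat [-0.2 -0.6  0.2] j [ 0.52  0.81  0.1   1.19 -0.6   1.75  0.89] w 59.7
 off cm [-0.28 -0.31  1.24]
 twist [-0.  -0.1  0.3]
wrist -69.89770261045047 -97.90234402629257
wrist 71.19444234967403 -98.3858308378249
```

View pics/w6.png

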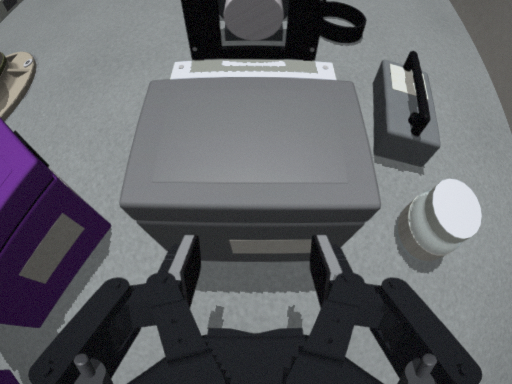

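Call:
apply_moves --increments '[{"offset":[-0.2,-0.24,1.17],"twist":[0,0,0]},{"offset":[0,-0.14,0.14],"twist":[0,0,0]},{"offset":[0,-0.14,0.14],"twist":[0,0,0]}]'

```text
time: 8.35
tcp_pos: [557.3, -188.8, 125.5]
eef_rot: [-2.344, -0.219, 0.094]
contact_force: [1.0, -6.0, 2.5]
width: 60.0
```

```bash
python3 - <<'E'
from h import *
st((0,-115,131),45)
E
```

```text
t 8.35 plat(lat,along,z) [  -1.2 -114.6  125.5] tilt 45.2 yawx 0.187 F plat [-0.1 -6.1  2.5] j [ 0.51  0.79  0.1   1.24 -0.6   1.71  0.89] w 60.0
 off cm [ 0.12 -0.36 -0.41]
 twist [-0.2  0.1 -0. ]
```

Call:
apply_moves --increments '[{"offset":[0,-0.6,0.05],"twist":[0,0,0]},{"offset":[0,-0.6,0.05],"twist":[0,0,0]},{"offset":[0,-0.6,0.1],"twist":[0,0,0]},{"offset":[0,-0.6,0.1],"twist":[0,0,0]}]'

```text
time: 8.75
tcp_pos: [553.9, -169.6, 141.0]
eef_rot: [-2.343, -0.22, 0.093]
contact_force: [0.5, -4.4, 2.5]
width: 59.8
```

```bash
cat >> h.py <<'E'
def scrop(name):
    cv2.imwrite(f'pics/{name}.png',cv2.resize(snapshot('scene')[120:270,160:360,::-1],None,fx=3.5,fy=3.5,interpolation=cv2.INTER_CUBIC))
E
python3 - <<'E'
from h import *
st(); scrop('s7')
E
```

```text
t 8.75 plat(lat,along,z) [ -1.  -95.1 141. ] tilt 45.3 yawx 0.187 F plat [-0.4 -4.4  2.5] j [ 0.5   0.75  0.09  1.28 -0.6   1.71  0.88] w 59.8
```

View pics/s7.png

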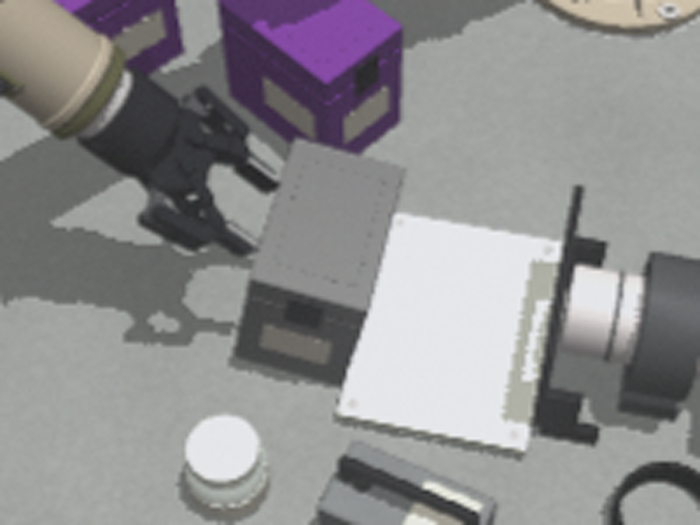

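The box is tipping squarely about the edge, at roughly 10°. I'll keep following the arc.

Call:
apply_moves --increments '[{"offset":[0,-0.6,0.13],"twist":[0,0,0]},{"offset":[0,-0.6,0.13],"twist":[0,0,0]},{"offset":[0,-0.58,0.18],"twist":[0,0,0]},{"offset":[0,-0.58,0.18],"twist":[0,0,0]},{"offset":[0,-0.57,0.23],"twist":[0,0,0]},{"offset":[0,-0.57,0.23],"twist":[0,0,0]}]'

```text
time: 9.4
tcp_pos: [547.7, -136.9, 157.6]
eef_rot: [-2.342, -0.22, 0.094]
contact_force: [0.4, -0.7, 0.2]
width: 60.0
```

```bash
python3 - <<'E'
from h import *
st(); scrop('s8')
E
```

```text
t 9.4 plat(lat,along,z) [ -1.  -61.9 157.6] tilt 45.3 yawx 0.188 F plat [ 0.3 -0.8  0.2] j [ 0.46  0.69  0.08  1.35 -0.61  1.69  0.85] w 60.0
```

View pics/s8.png

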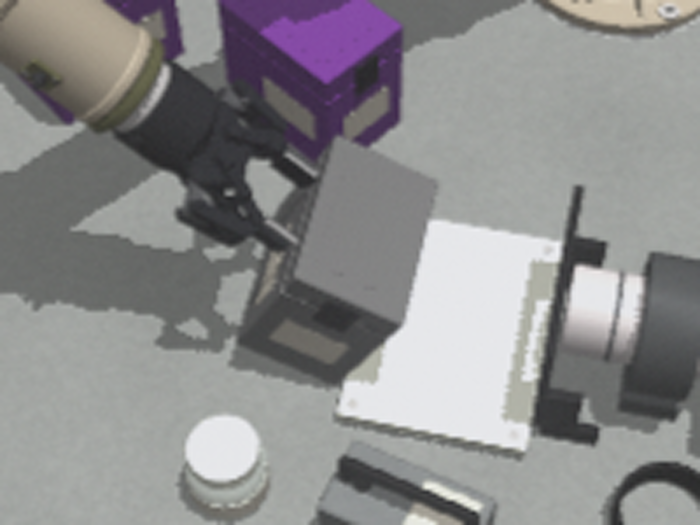

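Call:
apply_moves --increments '[{"offset":[0,-0.36,0.18],"twist":[0,0,0]},{"offset":[0,-0.36,0.18],"twist":[0,0,0]},{"offset":[0,-0.36,0.18],"twist":[0,0,0]}]'

```text
time: 9.75
tcp_pos: [545.7, -126.3, 161.5]
eef_rot: [-2.343, -0.22, 0.094]
contact_force: [0.1, -0.9, -0.3]
width: 59.7
```

Call:
apply_moves --increments '[{"offset":[0,-0.34,0.22],"twist":[0,0,0]},{"offset":[0,-0.34,0.22],"twist":[0,0,0]},{"offset":[0,-0.34,0.22],"twist":[0,0,0]}]'

```text
time: 10.05
tcp_pos: [543.5, -114.5, 164.1]
eef_rot: [-2.343, -0.22, 0.094]
contact_force: [1.0, -0.1, -0.7]
width: 60.3
```

```bash
python3 - <<'E'
from h import *
st(); scrop('s9')
E
```

```text
t 10.05 plat(lat,along,z) [ -1.1 -39.1 164.1] tilt 45.3 yawx 0.188 F plat [ 0.9 -0.3 -0.7] j [ 0.44  0.65  0.08  1.4  -0.62  1.66  0.83] w 60.3
```

View pics/s9.png

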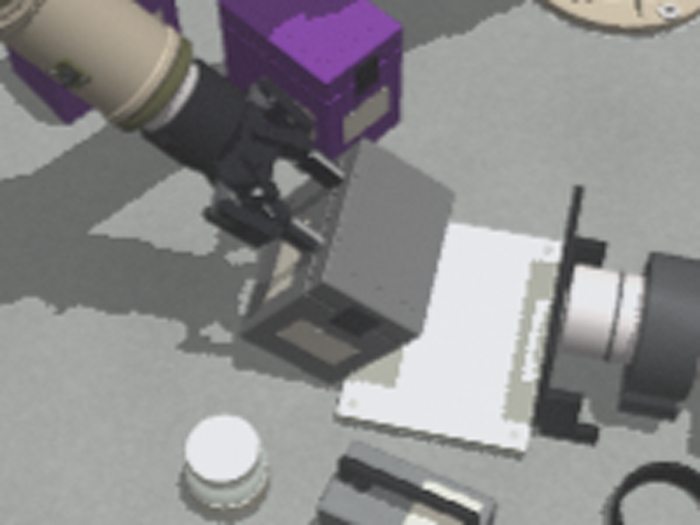

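Call:
apply_moves --increments '[{"offset":[0,-0.24,0.18],"twist":[0,0,0]},{"offset":[0,-0.24,0.18],"twist":[0,0,0]},{"offset":[0,-0.24,0.18],"twist":[0,0,0]},{"offset":[0,-0.24,0.2],"twist":[0,0,0]}]'

```text
time: 10.5
tcp_pos: [541.3, -102.9, 165.7]
eef_rot: [-2.343, -0.22, 0.094]
contact_force: [0.2, -0.4, -0.8]
width: 60.1
```

Call:
apply_moves --increments '[{"offset":[0,-0.22,0.22],"twist":[0,0,0]},{"offset":[0,-0.22,0.22],"twist":[0,0,0]},{"offset":[0,-0.22,0.22],"twist":[0,0,0]},{"offset":[0,-0.22,0.22],"twist":[0,0,0]}]'

```text
time: 10.9
tcp_pos: [539.0, -90.6, 165.8]
eef_rot: [-2.343, -0.22, 0.094]
contact_force: [-1.2, -0.7, -0.1]
width: 60.1
```

```bash
python3 - <<'E'
from h import *
st(); scrop('s10')
E
```

```text
t 10.9 plat(lat,along,z) [ -1.1 -14.7 165.8] tilt 45.3 yawx 0.188 F plat [-1.3 -0.4 -0.1] j [ 0.42  0.62  0.07  1.45 -0.63  1.63  0.82] w 60.1
```

View pics/s10.png

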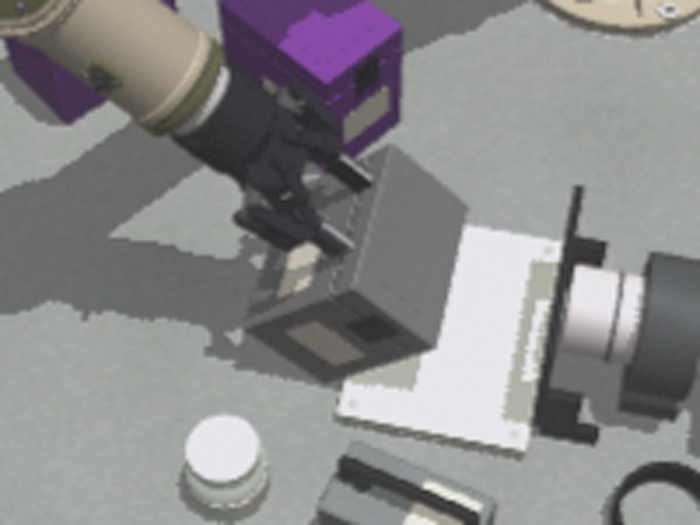

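Call:
apply_moves --increments '[{"offset":[0,-0.2,0.22],"twist":[0,0,0]},{"offset":[0,-0.2,0.22],"twist":[0,0,0]},{"offset":[0,-0.2,0.22],"twist":[0,0,0]},{"offset":[0,-0.2,0.22],"twist":[0,0,0]}]'

```text
time: 11.35
tcp_pos: [536.8, -78.9, 165.3]
eef_rot: [-2.343, -0.22, 0.094]
contact_force: [0.3, 0.8, 0.5]
width: 59.8
```

```bash
python3 - <<'E'
from h import *
st(); scrop('s11')
E
```

```text
t 11.35 plat(lat,along,z) [ -1.1  -2.9 165.3] tilt 45.3 yawx 0.188 F plat [0.5 0.8 0.5] j [ 0.41  0.6   0.06  1.47 -0.63  1.62  0.81] w 59.8
```

View pics/s11.png

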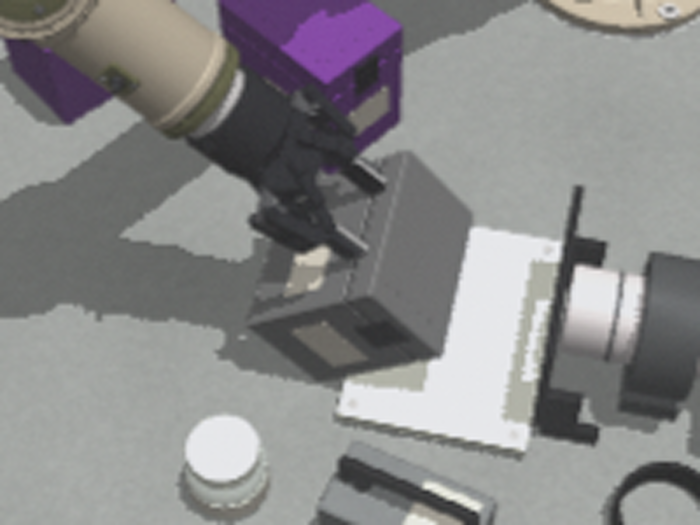

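Call:
apply_moves --increments '[{"offset":[0,-0.2,0.24],"twist":[0,0,0]},{"offset":[0,-0.2,0.24],"twist":[0,0,0]},{"offset":[0,-0.2,0.24],"twist":[0,0,0]},{"offset":[0,-0.2,0.24],"twist":[0,0,0]}]'

```text
time: 11.8
tcp_pos: [534.4, -66.7, 164.2]
eef_rot: [-2.343, -0.22, 0.094]
contact_force: [0.1, 0.0, 0.5]
width: 60.0
```

```bash
python3 - <<'E'
from h import *
st(); scrop('s12')
E
```

```text
t 11.8 plat(lat,along,z) [ -1.1   9.6 164.2] tilt 45.3 yawx 0.188 F plat [0.1 0.  0.5] j [ 0.4   0.59  0.06  1.5  -0.64  1.6   0.8 ] w 60.0
```

View pics/s12.png

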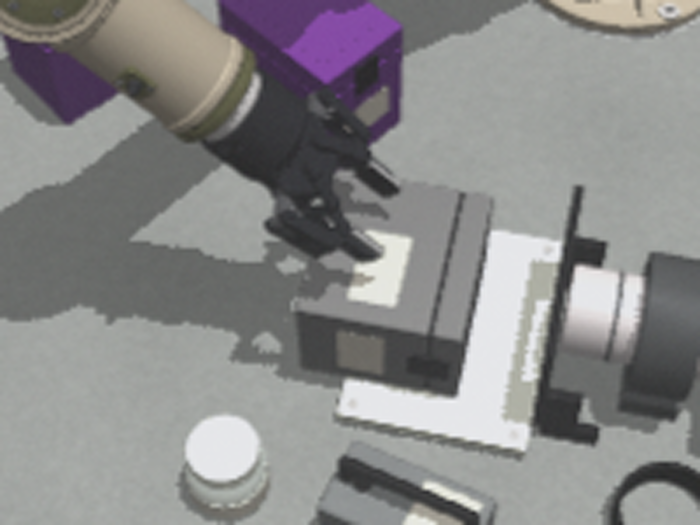

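Call:
apply_moves --increments '[{"offset":[0.1,2.1,-2.1],"twist":[0,0,0]},{"offset":[0,2.1,-2.1],"twist":[0,0,0]},{"offset":[0,2.1,-2.1],"twist":[0,0,0]},{"offset":[0,0,0],"twist":[0,0,0]}]'

```text
time: 12.25
tcp_pos: [551.7, -159.0, 162.7]
eef_rot: [-2.346, -0.213, 0.093]
contact_force: [-0.3, -0.2, -0.1]
width: 59.8
```

```bash
python3 - <<'E'
from h import *
st((0,-75,80),45); wsnap('w13'); topbox('t13')
E
```

```text
t 12.25 plat(lat,along,z) [ -1.2 -84.4 162.7] tilt 45.1 yawx 0.182 F plat [-0.3 -0.1 -0.1] j [ 0.48  0.71  0.09  1.3  -0.61  1.72  0.85] w 59.8
 off cm [0.14 5.2  6.5 ]
 twist [-0.1 -0.  -0.3]
```

View pics/w13.png

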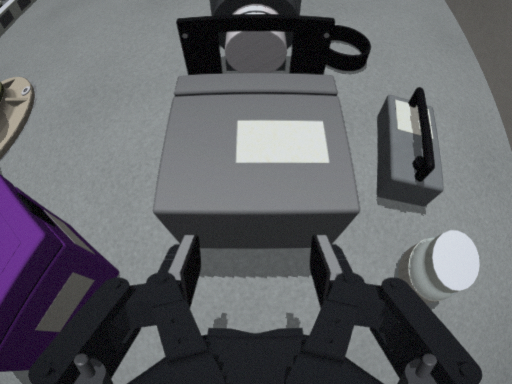

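View pics/ct13.png

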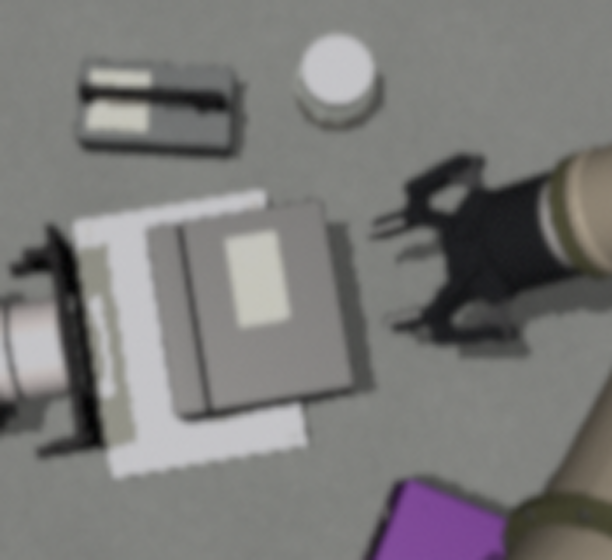

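The box lies on its side, square to the platform, with its lid facing the guard. In the wrist view its rear top edge runs from (155,213) to (359,213). I'll measure it now.

```bash
python3 - <<'E'
from h import *
g=lambda w:np.round([(w-MID)@UX,(w-MID)@UY],1)
for p in [(155,213),(359,213),(178,76),(335,77)]: print('w',g(wonz('w13',p,120)))
for p in [(148,230),(322,201),(352,387),(180,417)]: print('top',g(onz('top',np.array(p)/3.5+[170,110],120)))
E
```

```text
w [-72.1 -40.3]
w [ 72.  -41.3]
w [-73.8  97.3]
w [74.7 94.8]
top [71.2 97.1]
top [ 71.  -40.2]
top [-75.8 -37.8]
top [-76.2  95.6]
```

Call:
apply_moves --increments '[{"offset":[0.05,2.0,2.0],"twist":[0,0,-0.3]},{"offset":[0.05,2.0,2.0],"twist":[0,0,0]},{"offset":[0,1.7,1.7],"twist":[0,0,0]},{"offset":[0,-0.3,0.3],"twist":[0,0,0]},{"offset":[0,0,0],"twist":[0,0,0]}]'

```text
time: 12.85
tcp_pos: [552.4, -147.6, 83.9]
eef_rot: [-2.34, -0.228, 0.092]
contact_force: [-0.4, -0.2, 0.6]
width: 59.9
```

```bash
python3 - <<'E'
from h import *
st((0,-58,80),45)
E
```

```text
t 12.85 plat(lat,along,z) [  1.5 -73.2  83.9] tilt 45.4 yawx 0.193 F plat [-0.4 -0.1  0.6] j [ 0.48  0.79  0.08  1.36 -0.61  1.6   0.92] w 59.9
 off cm [-0.14 -0.79  1.36]
 twist [-0.4  0.2  0.4]
```

Call:
apply_moves --increments '[{"offset":[-0.1,-0.35,0.7],"twist":[-0.3,0,0.3]},{"offset":[0,-0.3,0.5],"twist":[0,0,0]},{"offset":[0,0,0],"twist":[0,0,0]}]'

```text
time: 13.15
tcp_pos: [549.1, -135.5, 80.4]
eef_rot: [-2.348, -0.223, 0.092]
contact_force: [0.1, 0.3, 0.2]
width: 60.0
```

```bash
python3 - <<'E'
from h import *
st((0,-55,80),45)
E
```

```text
t 13.15 plat(lat,along,z) [  0.6 -60.7  80.4] tilt 45.0 yawx 0.189 F plat [0.2 0.3 0.2] j [ 0.46  0.77  0.08  1.39 -0.61  1.57  0.92] w 60.0
 off cm [-0.06 -0.38  0.44]
 twist [0.  0.1 0.1]
```

Now I'll push gently, 3 mm per row.

Call:
apply_moves --increments '[{"offset":[0,-0.21,0.21],"twist":[0,0,0]},{"offset":[0,-0.21,0.21],"twist":[0,0,0]},{"offset":[0,-0.21,0.21],"twist":[0,0,0]},{"offset":[0,-0.21,0.21],"twist":[0,0,0]},{"offset":[0,-0.21,0.21],"twist":[0,0,0]}]'

```text
time: 13.65
tcp_pos: [546.4, -123.7, 79.6]
eef_rot: [-2.351, -0.219, 0.091]
contact_force: [0.9, -5.5, 2.2]
width: 60.0
```

Call:
apply_moves --increments '[{"offset":[0,-0.21,0.21],"twist":[0,0,0]},{"offset":[0,-0.21,0.21],"twist":[0,0,0]},{"offset":[0,-0.21,0.21],"twist":[0,0,0]},{"offset":[0,-0.21,0.21],"twist":[0,0,0]},{"offset":[0,-0.21,0.21],"twist":[0,0,0]}]'

```text
time: 14.15
tcp_pos: [543.7, -109.2, 79.6]
eef_rot: [-2.351, -0.219, 0.091]
contact_force: [1.4, -5.7, 2.5]
width: 60.2
```

```bash
python3 - <<'E'
from h import *
st((0,-55,80),45); wsnap('w14'); topbox('t14')
E
```

```text
t 14.15 plat(lat,along,z) [  0.1 -33.9  79.6] tilt 44.8 yawx 0.186 F plat [ 0.4 -5.9  2.5] j [ 0.44  0.74  0.07  1.46 -0.62  1.53  0.9 ] w 60.2
 off cm [-0.01  1.47 -1.52]
 twist [ 0.2  0.  -0. ]
```

View pics/w14.png

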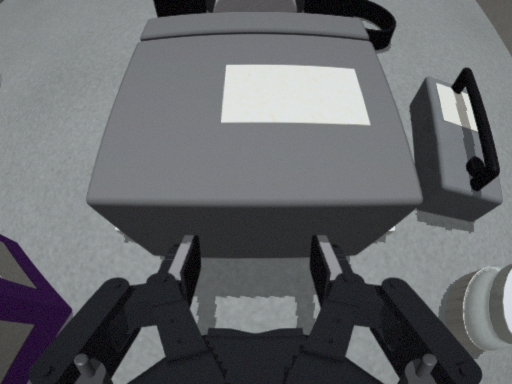

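View pics/ct14.png

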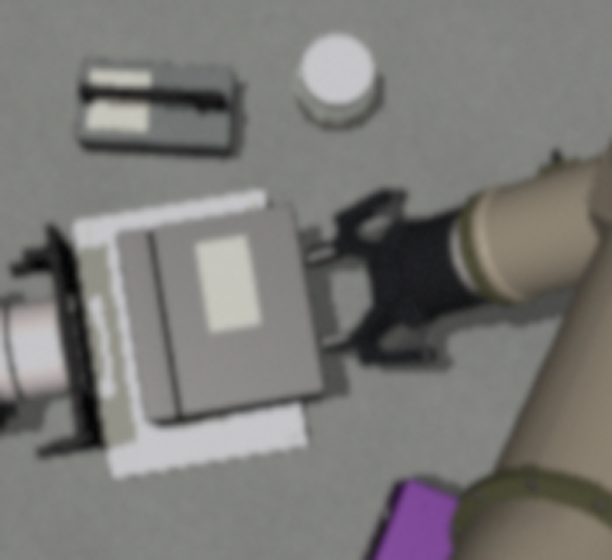

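Call:
apply_moves --increments '[{"offset":[0,-0.21,0.21],"twist":[0,0,0]},{"offset":[0,-0.21,0.21],"twist":[0,0,0]},{"offset":[0,-0.21,0.21],"twist":[0,0,0]},{"offset":[0,-0.21,0.21],"twist":[0,0,0]},{"offset":[0,-0.21,0.21],"twist":[0,0,0]},{"offset":[0,-0.21,0.21],"twist":[0,0,0]},{"offset":[0,-0.21,0.21],"twist":[0,0,0]}]'

```text
time: 14.95
tcp_pos: [539.8, -88.5, 79.5]
eef_rot: [-2.35, -0.219, 0.091]
contact_force: [1.3, -4.9, 3.6]
width: 60.2
```

Call:
apply_moves --increments '[{"offset":[0,-0.21,0.21],"twist":[0,0,0]},{"offset":[0,-0.21,0.21],"twist":[0,0,0]},{"offset":[0,-0.21,0.21],"twist":[0,0,0]}]'

```text
time: 15.25
tcp_pos: [538.1, -79.7, 79.5]
eef_rot: [-2.35, -0.219, 0.091]
contact_force: [0.7, -5.3, 2.6]
width: 60.1
```

```bash
python3 - <<'E'
from h import *
st(); topbox('t15')
E
```

```text
t 15.25 plat(lat,along,z) [ 0.1 -3.9 79.5] tilt 44.9 yawx 0.186 F plat [-0.3 -5.3  2.6] j [ 0.41  0.7   0.06  1.52 -0.64  1.49  0.89] w 60.1
```

View pics/ct15.png

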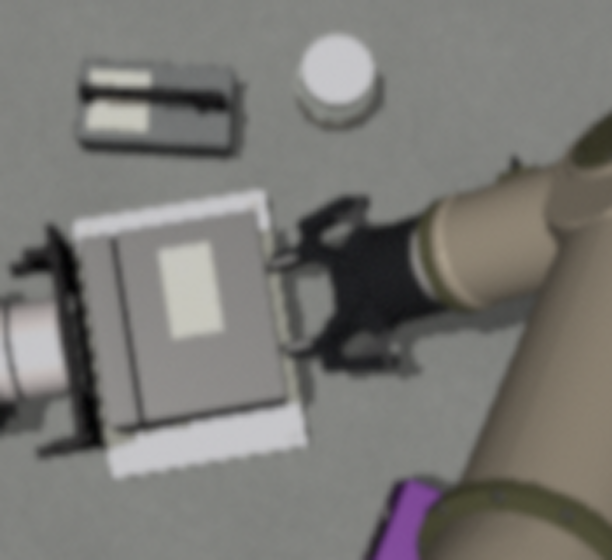

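Call:
apply_moves --increments '[{"offset":[0,-0.14,0.14],"twist":[0,0,0]},{"offset":[0,-0.14,0.14],"twist":[0,0,0]},{"offset":[0,-0.14,0.14],"twist":[0,0,0]},{"offset":[0,-0.14,0.14],"twist":[0,0,0]}]'

```text
time: 15.7
tcp_pos: [536.6, -71.9, 79.5]
eef_rot: [-2.35, -0.219, 0.091]
contact_force: [0.7, -5.1, 2.5]
width: 60.0
```

Call:
apply_moves --increments '[{"offset":[0,-0.07,0.07],"twist":[0,0,0]},{"offset":[0,-0.07,0.07],"twist":[0,0,0]}]'

```text
time: 15.9
tcp_pos: [536.3, -69.9, 79.5]
eef_rot: [-2.35, -0.219, 0.092]
contact_force: [1.5, -6.4, 3.1]
width: 60.3
```

Call:
apply_moves --increments '[{"offset":[0,-0.07,0.07],"twist":[0,0,0]}]'

```text
time: 16.0
tcp_pos: [536.1, -69.0, 79.5]
eef_rot: [-2.35, -0.219, 0.091]
contact_force: [0.2, -6.3, 3.6]
width: 60.0
```

```bash
python3 - <<'E'
from h import *
st()
E
```

```text
t 16.0 plat(lat,along,z) [ 0.1  7.  79.5] tilt 44.9 yawx 0.186 F plat [-0.9 -6.2  3.6] j [ 0.4   0.69  0.05  1.54 -0.64  1.48  0.89] w 60.0
```

Call:
apply_moves --increments '[{"offset":[0,-0.05,0.05],"twist":[0,0,0]},{"offset":[0,-0.05,0.05],"twist":[0,0,0]}]'

```text
time: 16.2
tcp_pos: [535.8, -67.6, 79.5]
eef_rot: [-2.35, -0.219, 0.091]
contact_force: [0.9, -5.6, 2.9]
width: 60.0
```

Call:
apply_moves --increments '[{"offset":[0,-0.05,0.05],"twist":[0,0,0]}]'

```text
time: 16.3
tcp_pos: [535.7, -66.9, 79.5]
eef_rot: [-2.35, -0.219, 0.091]
contact_force: [1.1, -6.1, 3.2]
width: 59.7
```

Call:
apply_moves --increments '[{"offset":[0,-0.05,0.05],"twist":[0,0,0]}]'

```text
time: 16.4
tcp_pos: [535.6, -66.2, 79.5]
eef_rot: [-2.35, -0.219, 0.091]
contact_force: [1.4, -7.7, 3.4]
width: 59.9
```

Call:
apply_moves --increments '[{"offset":[0,-0.04,0.04],"twist":[0,0,0]}]'

```text
time: 16.5
tcp_pos: [535.6, -66.3, 79.6]
eef_rot: [-2.351, -0.219, 0.091]
contact_force: [1.6, -8.5, 3.8]
width: 60.0
```

Call:
apply_moves --increments '[{"offset":[0,-0.04,0.04],"twist":[0,0,0]}]'

```text
time: 16.6
tcp_pos: [535.6, -66.2, 79.5]
eef_rot: [-2.351, -0.218, 0.09]
contact_force: [1.7, -10.8, 4.2]
width: 60.0
```

Call:
apply_moves --increments '[{"offset":[0,-0.04,0.04],"twist":[0,0,0]}]'

```text
time: 16.7
tcp_pos: [535.5, -66.2, 79.5]
eef_rot: [-2.352, -0.218, 0.09]
contact_force: [1.8, -11.8, 5.6]
width: 60.3
```

Call:
apply_moves --increments '[{"offset":[0,-0.04,0.04],"twist":[0,0,0]}]'

```text
time: 16.8
tcp_pos: [535.5, -66.2, 79.5]
eef_rot: [-2.353, -0.217, 0.09]
contact_force: [1.0, -13.2, 5.5]
width: 59.8
```

Call:
apply_moves --increments '[{"offset":[0,-0.04,0.04],"twist":[0,0,0]}]'

```text
time: 16.9
tcp_pos: [535.4, -66.1, 79.6]
eef_rot: [-2.354, -0.217, 0.089]
contact_force: [0.9, -14.9, 6.6]
width: 60.1
```

Call:
apply_moves --increments '[{"offset":[0,0,0],"twist":[0,0,0]}]'

```text
time: 17.0
tcp_pos: [535.4, -66.1, 79.6]
eef_rot: [-2.354, -0.217, 0.089]
contact_force: [0.7, -12.4, 4.5]
width: 60.3
```

```bash
python3 - <<'E'
from h import *
st()
E
```

```text
t 17.0 plat(lat,along,z) [-0.1  9.9 79.6] tilt 44.7 yawx 0.184 F plat [ -1.6 -12.3   4.5] j [ 0.39  0.68  0.05  1.55 -0.64  1.47  0.88] w 60.3
```

Call:
apply_moves --increments '[{"offset":[0,-0.04,0.04],"twist":[0,0,0]}]'

```text
time: 17.1
tcp_pos: [535.4, -66.1, 79.5]
eef_rot: [-2.354, -0.216, 0.089]
contact_force: [0.7, -16.3, 6.3]
width: 59.8
```

Call:
apply_moves --increments '[{"offset":[0,-0.04,0.04],"twist":[0,0,0]}]'

```text
time: 17.2
tcp_pos: [535.3, -66.0, 79.5]
eef_rot: [-2.355, -0.216, 0.089]
contact_force: [0.7, -18.3, 7.4]
width: 60.1
```

Call:
apply_moves --increments '[{"offset":[0,0,0],"twist":[0,0,0]}]'

```text
time: 17.3
tcp_pos: [535.3, -66.1, 79.6]
eef_rot: [-2.355, -0.216, 0.088]
contact_force: [0.2, -17.0, 7.1]
width: 60.4
```

Call:
apply_moves --increments '[{"offset":[0,0,0],"twist":[0,0,0]}]'

```text
time: 17.4
tcp_pos: [535.3, -66.1, 79.6]
eef_rot: [-2.355, -0.216, 0.089]
contact_force: [0.9, -16.2, 6.7]
width: 60.1
```

The push now averages about 16.7 N. Less the measured sliding friction of about 5.5 N, and slightly more for the down-force, that leaves about 11 N on the guard. I'll hold it briefly and check that it is square.

Call:
apply_moves --increments '[{"offset":[0,0,0],"twist":[0,0,0]},{"offset":[0,0,0],"twist":[0,0,0]},{"offset":[0,0,0],"twist":[0,0,0]}]'

```text
time: 17.7
tcp_pos: [535.3, -66.1, 79.6]
eef_rot: [-2.355, -0.216, 0.089]
contact_force: [2.0, -16.6, 6.5]
width: 59.8
```

```bash
python3 - <<'E'
from h import *
st(); wsnap('w16'); st(); topbox('t16')
E
```

```text
t 17.7 plat(lat,along,z) [-0.1 10.  79.6] tilt 44.6 yawx 0.183 F plat [ -1.1 -16.7   6.5] j [ 0.39  0.68  0.05  1.55 -0.64  1.47  0.88] w 59.8
t 17.75 plat(lat,along,z) [-0.1 10.  79.6] tilt 44.6 yawx 0.183 F plat [ -1.9 -15.8   6.7] j [ 0.39  0.68  0.05  1.55 -0.64  1.47  0.88] w 60.2
```

View pics/w16.png

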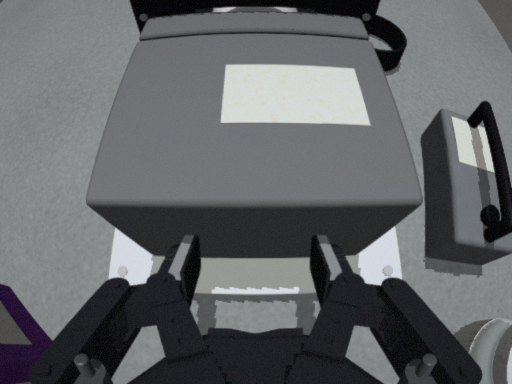

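View pics/ct16.png

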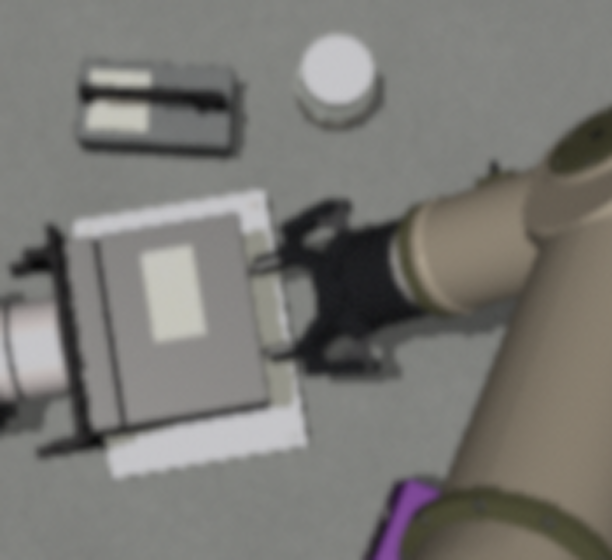

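The lid is flush against the guard in both views. In the wrist view the box (89–420) and the platform (107–402) share the same centre column, about 254.5. Now I'll back off slowly.

Call:
apply_moves --increments '[{"offset":[0,0.15,-0.15],"twist":[0,0,0]},{"offset":[0,0.3,-0.3],"twist":[0,0,0]},{"offset":[0,1,-1],"twist":[0,0,0]},{"offset":[0,2,-2],"twist":[0,0,0]},{"offset":[0,1,-3],"twist":[0,0,0]},{"offset":[0,-1,-3],"twist":[0,0,0]},{"offset":[0,-1,-3],"twist":[0,0,0]},{"offset":[0,0,0],"twist":[0,0,0]}]'

```text
time: 18.6
tcp_pos: [555.5, -168.1, 153.3]
eef_rot: [-2.352, -0.22, 0.087]
contact_force: [0.7, -0.4, 0.9]
width: 59.8
```

```bash
python3 - <<'E'
from h import *
st(); wsnap('w17'); topbox('t17'); scrop('s17')
E
```

```text
t 18.6 plat(lat,along,z) [  0.8 -94.  153.3] tilt 44.7 yawx 0.185 F plat [ 0.6 -0.5  0.9] j [ 0.49  0.73  0.1   1.28 -0.6   1.71  0.86] w 59.8
```

View pics/w17.png

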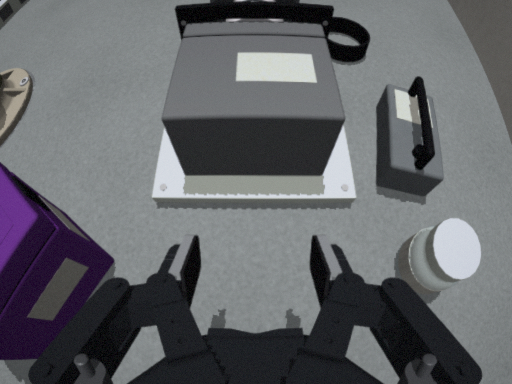

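View pics/s17.png

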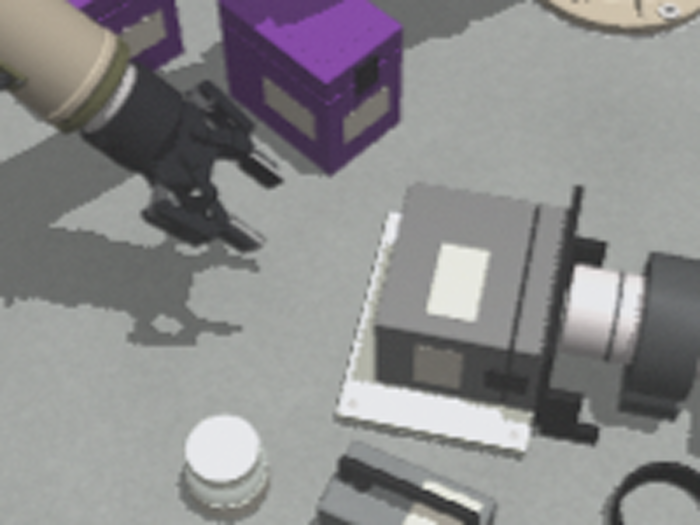

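View pics/ct17.png

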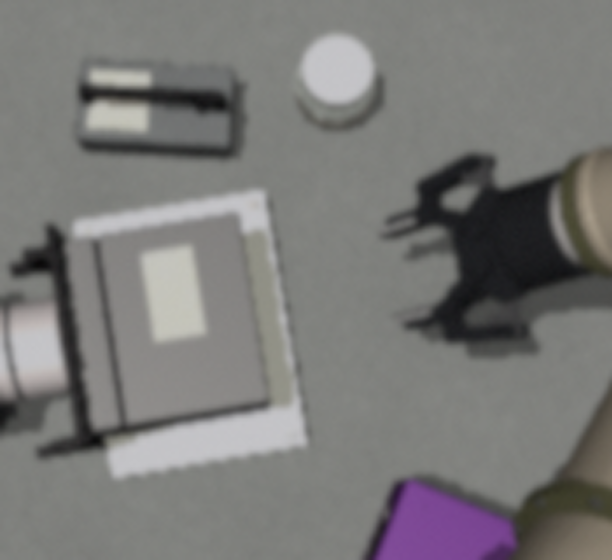

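```bash
python3 - <<'E'
from h import *
g=lambda w:np.round([(w-MID)@UX,(w-MID)@UY],1)
for p,z in [((166,120),120),((342,121),120),((187,173),20),((324,173),20),((154,198),20),((355,198),20)]: print(p,g(wonz('w17',p,z)))
print(sign_off())
E
```

```text
(166, 120) [-69.9  24.1]
(342, 121) [69.6 22.9]
(187, 173) [-73.   30.2]
(324, 173) [76.1 30.1]
(154, 198) [-106.7    0.3]
(355, 198) [1.075e+02 1.000e-01]
the job is handed in; nothing more can be done
None
```

The box is loaded: it lies on its side on the platform with its lid flush and square against the guard, and I handed the job in at about 19 s of the 70 s.

- **To the edge:** I slid the grey box upright to the platform's edge with both fingertips, correcting its roughly 9 mm sideways offset on the way. It met the edge squarely at about 12 N.
- **Tipping and pressing:** I pushed high so it tipped over the edge onto its side, then slid it about 65 mm to the guard and held it there for about half a second. The arm then backed off, touching nothing.
- **Final position:** after release the lid looks flush against the guard in the top and scene views. In the wrist view the box is centred to within about 2 mm of the platform's middle, and its rear edges are parallel to the platform to within about 0.5°.
- **Bystanders:** I saw no movement of the jar or the survey meter between pictures. The part of the ring in view also looked undisturbed; I measured none of the three afterwards.
- **Force on the guard:** I could not measure this directly. The push held at about 16–17 N (one reading reached 18.3 N), and sliding took about 5.5 N. That puts the guard at about 11 N, and at about 13 N at the peak. This assumes the sliding friction kept acting while I pressed.
- **Disagreeing measurements:** the views disagreed slightly. The top camera put the box about 2 mm further to one side than the wrist camera did. In the last wrist view, the foot measured about 6 mm further in at its base than at its top edge. I put that down to reading the box's rounded edges, because the other views show the lid flat on the guard.

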